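# Jack up a stone sill at its mark and hold it

## Robot

A 6-joint arm with a two-finger parallel gripper is mounted at the origin on the work surface; the furniture and walls round the work are solid. World frame = base frame: x ahead of the robot, y to its left, z up, the work surface at z = 0. Lengths are in mm, angles in rad, forces in N, time in s.
With the tool pointing down it reaches from about 325 to 775 mm from the base axis. Payload 9.3 kg.
Tool frame: the origin (TCP) lies midway between the tips of the shut fingers; the grasp point (between the pads) lies ctrl.tcp_to_grasp behind it (ctrl.tcp_to_grasp is the distance from the TCP to the grasp point, in mm); z points along the fingers, y is the direction in which the jaws open and shut (so a half turn about z gives the same grasp; the last joint's range is limited). The gripper opens to 85 mm and grips with 20 to 120 N. Pads are 22 mm wide; open, the fingers measure 114 mm over their backs; the gripper's body (76 mm by 85 mm) begins 54 mm behind the grasp point. The pads swing forward as they close: fully open they stand 13 mm farther back than shut.
Start: joints at [1.161, 0.259, 0.021, 1.334, 0, 1.418], TCP at [139.694, 531.961, 208.779] pointing down, gripper open.
Joint ranges: [-3.04, 3.04], [-0.91, 1.82], [-1.04, 1.36], [-1.92, 1.95], [-1.52, 1.45], [-3.14, 3.14]. Speed limits (rad/s): [2.22, 2.22, 2.79, 3.14, 3.14, 3.14].

## Interface

Orientations are given as a 3x3 rotation matrix whose columns are the frame's x, y, z axes.
In Python, from cell import sensors, snapshot, calibration, ctrl gives the robot as it stands.
- The arm moves only by the shell command python3 -m inch 'ROWS' [OPENING] [FORCE]. ROWS is text: rows parted by semicolons, each of 6 numbers parted by spaces: the shift along the tool's x, y, z in mm, then the turn, a rotation vector about the tool's x, y, z in degrees. In form: x y z ax ay az; .... A call has exactly 5 rows; each row shifts and turns the commanded pose from where the row before left it, along the tool's axes as they then stand; what a row does not reach is not made up. A row lasts 1/8 s, in which the tool goes at most 62.5 mm and 10.7 degrees, less where a joint would pass 70% of its speed; a pose out of reach is approached as far as the arm can. A call is refused whole if a number of a shift passes 62.5 or a number of a turn 10.7, either way. A call with a gripper value outside its range is refused whole. OPENING is the opening in per cent of the stroke, from 0 (shut) to 100 (fully open), set as the call begins (- or left out, the last holds). The fingers move at their own pace and stop on an object; FORCE is the grip in N (left out, the last holds). Time passes only in rows, so rows that do not move let the fingers close, or fill a call up. It gives the time, the measured TCP pose, the force and the opening at its end, in the units of the state.
- sensors.state(): the state, without advancing time (a new reading comes with each control period).
- snapshot(name): name is "side" or "top" or "wrist"; returns the picture (480x640x3 uint8, red, green, blue); there is no depth.
- calibration(name): a dict with "intrinsics" (3x3 intrinsics, pixels), "origin" and "rotation" of the camera in the world; the wrist camera has in their place "mount" (4x4, takes a point from camera to tool coordinates, whose origin is the TCP and whose axes are the flange's). Camera axes: x right, y up, looking along -z (the intrinsics and any distortion apply to the point x, -y, -z); pixel columns grow to the right and rows downward; lengths in mm; the calibration is good to about 2 mm. The wrist camera is an equidistant fisheye: a pixel r from the principal point sees the ray r / f radians off the axis. A picture is of the moment at which its call begins: read the wrist's pose just before it. calibration takes no time and is no camera call.
- ctrl.close_job(): hands the job in, once; it reports no verdict.
The state is a dict: "t": time; "joints": joint angles; "qd": joint speeds; "tau": joint torques, N m; "tool_pos": TCP position; "orientation": TCP orientation; "contact_force": force on the tool from outside, world axes, zero at the start; "torque": the same for the moment, N m; "finger_gap": finger opening in mm.
Only numpy, scipy, OpenCV 4.12 (cv2) and the standard library are available. Lean on these libraries where they do the work, as an engineer would, in place of code of your own. Each camera call takes 0.05 s, during which the arm holds its last target. There are 200 camera calls.

## Task

The stone sill has to be raised at its yellow mark so that packing can go under it. Turn the clamp knob of the red-handled lever jack anticlockwise to free it, slide the jack along its rail until its ball saddle is centred under the yellow mark, and lock it there by turning the knob fully clockwise again. Then press the jack handle down to its stop, so that the jack alone lifts the sill clear of the bearer at its marked end, and finish while still holding the handle down; do not push the sill along its bearers or disturb the other things on the bench.

Things in the scene. Friction and masses are not known exactly. Their poses are not given: they have to be found in the camera images.
- lift_fixture: grey fixed base plate, 10 mm thick (own frame: x -60..94, y -130..190 mm), with an aluminium rail along its y axis. Origin on the bench top below the jack's pivot line; x points from the handle side to the sill, y along the rail. It carries the blue jack carriage and, at x = 56 mm, two timber bearers with tops at z = 75 mm. Place and yaw vary
- jack_carriage (a joint): position in m of the jack's lever and saddle along the fixture's y, -0.085..0.085. Friction about 4 N when free, over 40 N when locked; moving mass about 7 kg. The blue plate (75x140 mm, top at z = 40 mm) reaches from 35 mm on the -y side of the lever to 105 mm on its +y side; push its side or pull it by the knob
- clamp_knob (a joint): angle in rad of the clamp knob about the vertical, 0 = fully clockwise, locked; grows anticlockwise seen from above to 1.3 (stop). The clamp bites below about 0.5 and is free above 0.7; count it free over 0.8, locked under 0.2. It stays where it is left; turning takes about 0.2 to 0.4 N m
- knob_grip (a point): centre of the knob's black wing, a bar 60 mm long, 14 wide, 22 high, 87 mm above the bench, 80 mm to the +y side of the lever and 40 mm behind the pivot (fixture x = -40 mm). At angle 0 the bar lies along the fixture's y; it turns with the knob. Under it a 24 mm round collar; the carriage plate is 36 mm below the bar
- jack_lever (a joint): angle in rad of the red jack lever, 0 = handle up, saddle down (a return spring holds it there); grows as the handle is pressed, 0.42 = handle at its lower stop. With the sill on it the handle needs about 8 to 12 N and springs back up when let go
- handle_pad (a point): top centre of the black ribbed pad (54 x 32 mm) at the end of the jack handle, 123 mm behind the pivot (fixture -x). It is 123 mm above the bench when up and 69 mm when fully down, and moves back 7 mm as it goes down; nothing stands beneath it
- saddle (a point): top of the jack's steel ball saddle (ball 28 mm across), 54 mm in front of the pivot (fixture +x); 71 mm above the bench when down, 4 mm under the sill; the full stroke raises it by about 24 mm
- sill: loose pale stone sill, 70 x 300 x 30 mm, about 1.5 kg, lying on the two bearers; origin at the centre of its underside, y along its length
- lift_mark (a point): centre of the yellow band (16 mm wide, painted right round the sill), on the underside, 55 mm from the sill's middle towards its +y end
- bearer_marked: fixed timber bearer under the marked end of the sill, 70x24x65 mm, standing on the base plate at fixture y = +110 mm
- bearer_plain: the same bearer under the other end, at fixture y = -110 mm
- tape_measure: yellow tape measure, 39x88x67 mm, loose bystander; origin at the centre of its underside
- mastic_tin: round tin, 75x75x88 mm, loose bystander; origin at the centre of its underside
- wedge_1: timber wedge, 55x52x28 mm, loose bystander; origin at the centre of its underside
- wedge_2: timber wedge, 55x52x28 mm, loose bystander; origin at the centre of its underside
- green_sample: green stone offcut, 50x80x20 mm, loose bystander; origin at the centre of its underside

How it is judged (in metres and radians):
On the way, in this order (a step that is already met when the one before it is completed fails the run):
1. the clamp knob is turned anticlockwise to free (over 0.8 rad) before the jack has moved 15 mm (value of joint clamp_knob above 0.8 rad and distance of saddle from where it was at the start of the episode below 0.015 m), for 0.1 s.
2. the jack is slid, handle up, until the saddle is within 12 mm of the mark along the sill (y of saddle in the frame of lift_mark between -0.012 and 0.012 m and value of joint jack_lever below 0.08 rad), for 0.2 s.
3. the knob is turned back clockwise (under 0.2 rad) with the saddle still under the mark and the handle up (all of step 2 and value of joint clamp_knob below 0.2 rad), for 0.2 s.
At the end, for the whole second after the job is handed in: Robot holds the lever down (over 0.37 rad, over 1.5 N); knob locked (under 0.2 rad); saddle within 15 mm of the mark along the sill and carrying it; mark over 87 mm up (12 mm lift); sill off the bearer at its marked end, resting on the other, untouched by the robot and still (value of joint jack_lever above 0.37 rad and value of joint clamp_knob below 0.2 rad and y of saddle in the frame of lift_mark between -0.015 and 0.015 m and height (world z) of lift_mark above 0.087 m and contact force between sill and bearer_marked below 0.2 N and contact force between sill and jack_lever above 3 N and contact force between sill and bearer_plain above 1 N and contact force between any of the fingers, the arm and jack_lever above 1.5 N and contact force between each of the arm, the fingers and sill below 0.2 N and linear speed of sill below 0.02 m/s); the arm keeps its last pose, push and grip.
It fails at once if the sill is pushed along or off its bearers (moved over 40 mm) (distance of sill from where it was at the start of the episode above 0.04 m).
It fails at once if a bystander is disturbed (moved over 30 mm) (distance of any of tape_measure, mastic_tin, wedge_1, wedge_2, green_sample from where it was at the start of the episode above 0.03 m).
It also fails if it takes over 48 s, if anything falls off the work surface, if the arm or the gripper's body presses on something with over 40 N, if the wrist force passes 120 N, or if a joint passes its speed limit or range.

## Working session

There is one attempt and no reset: what is moved stays moved. The work goes in short steps, Python scripts to look and compute and a shell command to move; the robot and the scene stay as the last step left them, time stands still between calls to the robot, and variables do not carry over. Pictures are saved under pics/ and viewed, about 8 in all and at most 12, crops included, and the job is handed in when it is done.

```bash
ls; mkdir -p pics; python3 - <<'E'
from cell import sensors, snapshot, calibration, ctrl
import cv2
s=sensors.state(); print(s, ctrl.tcp_to_grasp)
for n in("side","top"):
    im=snapshot(n); cv2.imwrite(f"pics/{n}0.png",im[:,:,::-1]); print(n,calibration(n))
print(calibration("wrist"))
E
```

```text
pics
{'t': 0.0, 'joints': array([1.16137758e+00, 2.59190008e-01, 2.07812098e-02, 1.33365920e+00,
       2.35607706e-05, 1.41816911e+00]), 'qd': array([-0.00147781, -0.00070983,  0.00134633, -0.00056467, -0.00296277,
        0.00014258]), 'tau': array([ 1.67021186e-03, -5.55639088e+01,  3.44529176e+01,  1.37611240e-02,
       -1.21336616e-04,  7.08272012e-06]), 'tool_pos': array([139.58602253, 531.69984291, 208.17500578]), 'orientation': array([[-9.67209779e-01,  2.53978276e-01, -5.27833693e-04],
       [ 2.53978733e-01,  9.67209111e-01, -1.15718735e-03],
       [ 2.16625110e-04, -1.25330145e-03, -9.99999191e-01]]), 'contact_force': array([-0.41515315,  0.1756066 ,  0.10835708]), 'torque': array([ 0.00196866, -0.0471188 ,  0.0475826 ]), 'finger_gap': 85.53852287557227} 18.700000000000003
side {'intrinsics': array([[437.95128708,   0.        , 320.99080062],
       [  0.        , 437.95128708, 235.54414808],
       [  0.        ,   0.        ,   1.        ]]), 'origin': array([ 377.69983481, -813.65377247,  478.32997818]), 'rotation': array([[ 0.98006961,  0.09072419, -0.17672772],
   
[... 347 characters left out ...]
ray([[-1.98049887e-03,  9.83661898e-01, -1.80014855e-01],
       [-9.99948275e-01, -1.52171827e-04,  1.01697763e-02],
       [ 9.97622822e-03,  1.80025685e-01,  9.83611319e-01]])}
{'intrinsics': array([[371.64829954,   0.        , 323.23619815],
       [  0.        , 371.64829954, 244.03525579],
       [  0.        ,   0.        ,   1.        ]]), 'mount': array([[-9.94632334e-04,  9.59087465e-01,  2.83108185e-01,
         7.29871645e+01],
       [ 9.99999466e-01,  8.74521329e-04,  5.50635291e-04,
        -8.41235417e-01],
       [ 2.80523259e-04,  2.83108582e-01, -9.59087823e-01,
        -1.65457322e+02],
       [ 0.00000000e+00,  0.00000000e+00,  0.00000000e+00,
         1.00000000e+00]])}
```

View pics/top0.png

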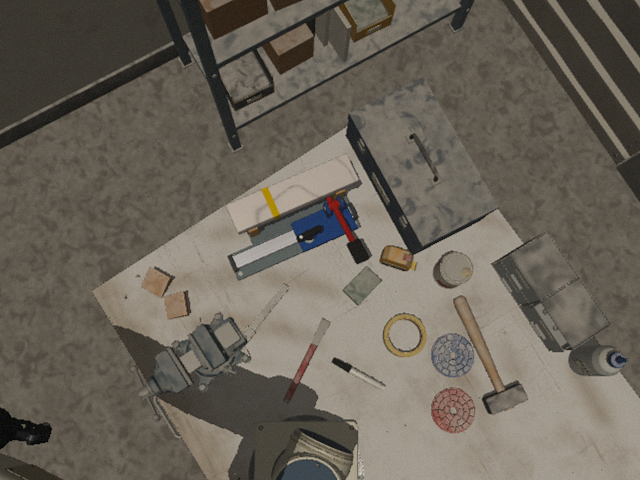

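View pics/side0.png

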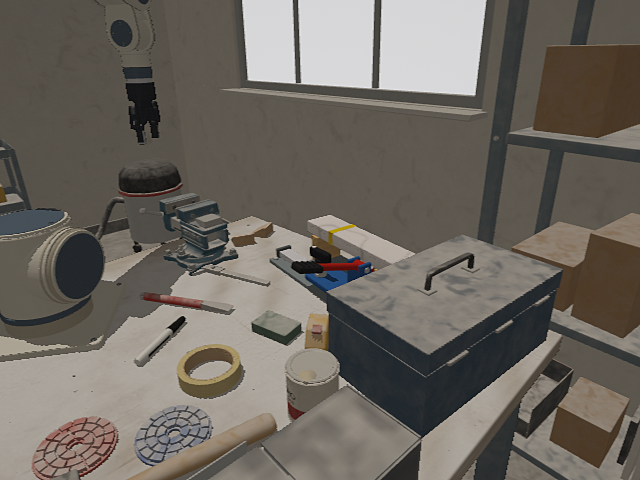

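```bash
cat > h.py <<'E'
import numpy as np
from cell import calibration
def px2w(n,u,v,z):
    c=calibration(n);K=c["intrinsics"];d=np.array([(u-K[0,2])/K[0,0],-(v-K[1,2])/K[1,1],-1.])
    d=c["rotation"]@d;o=np.array(c["origin"]);return o+d*(z-o[2])/d[2]
def w2px(n,p):
    c=calibration(n);K=c["intrinsics"];q=c["rotation"].T@(np.array(p)-c["origin"])
    return K[0,2]+K[0,0]*q[0]/-q[2],K[1,2]+K[1,1]*q[1]/q[2]
E
python3 - <<'E'
import cv2
im=cv2.imread("pics/top0.png")[140:290,215:405]
cv2.imwrite("pics/topc.png",cv2.resize(im,None,fx=4,fy=4,interpolation=cv2.INTER_CUBIC))
E
```

```text
(no output)
```

View pics/topc.png

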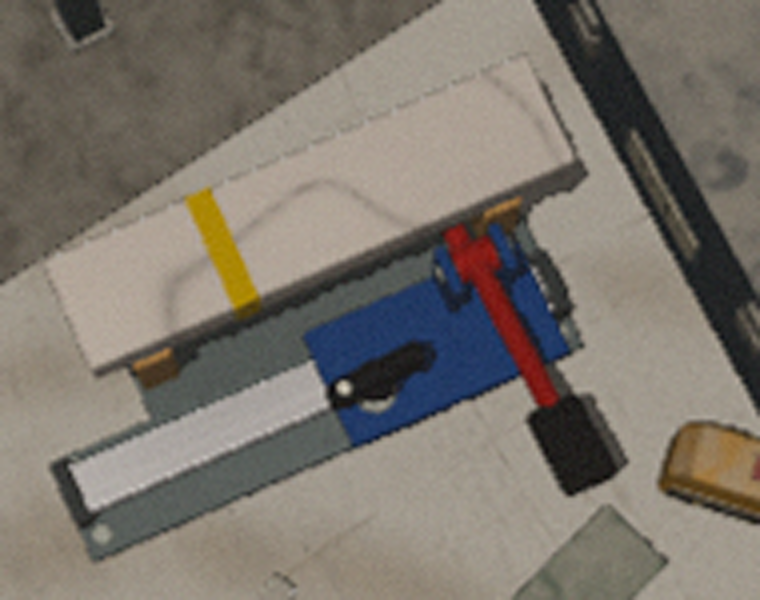

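```bash
python3 - <<'E'
from h import *
f=lambda u,v,z:px2w("top",215+u/4,140+v/4,z)
for n,u,v,z in [("sillA",48,262,105),("sillB",95,365,105),("sillC",533,57,105),("sillD",580,160,105),("markfar",200,192,105),("marknear",240,303,105),("k1",335,390,98),("k2",432,352,98),("pad",573,443,123),("plL",52,465,10),("plBL",95,560,10),("plBR",582,345,10),("carTL",303,333,40),("carBL",350,445,40)]:
    print(n,f(u,v,z).round(1))
E
```

```text
sillA [592.2 177.1 105. ]
sillB [533.2 149.6 105. ]
sillC [712.8 -96.8 105. ]
sillD [ 651.8 -122.6  105. ]
markfar [632.9  92.3 105. ]
marknear [568.6  69.2 105. ]
k1 [520.4  16.   98. ]
k2 [542.1 -38.3  98. ]
pad [ 485.9 -114.4  123. ]
plL [492.5 184.3  10. ]
plBL [435.9 157.8  10. ]
plBR [ 565.2 -130.9   10. ]
carTL [565.9  35.4  40. ]
carBL [499.2   7.8  40. ]
```

```bash
python3 -m inch '-25 -20.5 -4 0 0 0;-34 -28 -2 0 0 0;-37 -30.5 0 0 0 0;-37 -30.5 0 0 0 0;-37 -30.5 0 0 0 0' 40 40
python3 -m inch '-37 -30.5 0 0 0 0;-37 -30.5 0 0 0 0;-37 -30.5 0 0 0 0;-37 -30.5 0 0 0 0;-37 -30.5 0 0 0 0'
python3 -m inch '-37 -30.5 0 0 0 0;-37 -30.5 0 0 0 0;-37 -30.5 0 0 0 0;-30 -25 0 0 0 0;-15 -13 0 0 0 0'
python3 -m inch '0 0 0 0 0 10.2;0 0 0 0 0 10.2;0 0 0 0 0 10.2;0 0 0 0 0 10.2;0 0 0 0 0 10.2'
python3 - <<'E'
from cell import sensors, snapshot
import cv2,json
s=sensors.state(); print(s["t"],s["tool_pos"],s["orientation"].round(3),s["joints"].round(2))
im=snapshot("wrist");cv2.imwrite("pics/w1.png",im[:,:,::-1])
json.dump([s["tool_pos"].tolist(),s["orientation"].tolist()],open("w1.json","w"))
E
```

```text
t: 0.72
tool_pos: [269.1, 352.0, 214.6]
orientation: [[-0.967, 0.254, -0.0], [0.254, 0.967, -0.0], [0.0, -0.0, -1.0]]
contact_force: [0.8, 0.1, 0.1]
finger_gap: 34.4
t: 1.35
tool_pos: [409.3, 157.4, 214.7]
orientation: [[-0.967, 0.254, -0.0], [0.254, 0.967, 0.0], [0.0, 0.0, -1.0]]
contact_force: [1.4, 0.9, 0.1]
finger_gap: 34.2
t: 1.98
tool_pos: [527.4, -7.6, 214.1]
orientation: [[-0.967, 0.256, -0.001], [0.256, 0.967, 0.0], [0.001, -0.0, -1.0]]
contact_force: [-0.5, -0.1, 0.1]
finger_gap: 34.5
t: 2.6
tool_pos: [526.3, -5.4, 214.7]
orientation: [[-0.406, 0.914, -0.0], [0.914, 0.406, 0.0], [0.0, -0.0, -1.0]]
contact_force: [-0.2, 1.3, 0.2]
finger_gap: 34.3
2.6 [526.32576203  -5.36812455 214.74789294] [[-0.406  0.914 -0.   ]
 [ 0.914  0.406  0.   ]
 [ 0.    -0.    -1.   ]] [-0.17  0.22 -0.02  1.33  0.    0.98]
```

View pics/w1.png

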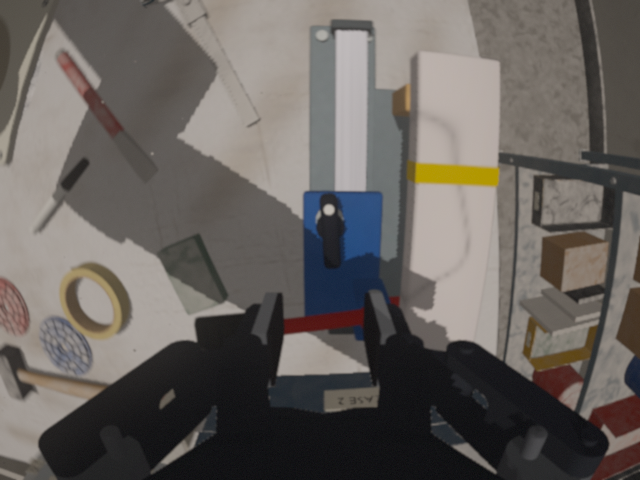

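```bash
cat >> h.py <<'E'
def wr(u,v,z,pose):
    p,R=map(np.array,pose);c=calibration("wrist");K=c["intrinsics"];M=c["mount"]
    a=np.array([u-K[0,2],v-K[1,2]]);r=np.hypot(*a);th=r/K[0,0]
    d=np.array([a[0]/r*np.sin(th),-a[1]/r*np.sin(th),-np.cos(th)])
    d=R@(M[:3,:3]@d);o=p+R@M[:3,3];return o+d*(z-o[2])/d[2]
X=np.array([.913,.408]);Y=np.array([-.408,.913]);O=np.array([567.6,10.5])
def fx(w): d=np.array(w[:2])-O; return np.round([d@X,d@Y],1)
E
python3 - <<'E'
from h import *;import json
P=json.load(open("w1.json"))
for n,u,v,z in [("k1",330,197,98),("k2",333,267,98),("marknear",409,173,105),("markfar",498,176,105),("silltopL",417,52,105),("silltopR",499,60,105),("carTL",304,191,40),("carTR",382,192,40),("plTL",310,26,10),("leverred",400,302,90)]:
    w=wr(u,v,z,P);print(n,w.round(1),fx(w))
E
```

```text
k1 [519.1  20.1  98. ] [-40.4  28.6]
k2 [544.7 -30.8  98. ] [-37.8 -28.4]
marknear [565.1  62.6 105. ] [19.  48.6]
markfar [633.2  93.8 105. ] [93.9 49.3]
silltopL [532.1 149.7 105. ] [ 24.4 141.5]
silltopR [593.7 178.9 105. ] [ 92.5 143.1]
carTL [499.6   7.4  40. ] [-63.3  24.9]
carTR [566.   36.3  40. ] [ 9.  24.2]
plTL [437.4 159.1  10. ] [-58.2 188.8]
leverred [613.3 -39.6  90. ] [ 21.3 -64.4]
```

```bash
python3 -m inch '-2.6 4.3 25 0 0 0;0 0 40 0 0 0;0 0 40 0 0 0;0 0 25 0 0 0;0 0 8 0 0 0'
python3 -m inch '0 0 0 0 0 0;0 0 0 0 0 0;0 0 0 0 0 0;0 0 0 0 0 0;0 0 0 0 0 0' 0 40
```

```text
t: 3.28
tool_pos: [530.7, -6.0, 75.5]
orientation: [[-0.414, 0.91, -0.003], [0.91, 0.414, 0.001], [0.002, -0.002, -1.0]]
contact_force: [-0.0, -0.6, 0.3]
finger_gap: 34.3
t: 3.9
tool_pos: [531.8, -6.6, 77.0]
orientation: [[-0.411, 0.912, 0.0], [0.912, 0.411, -0.0], [-0.0, 0.0, -1.0]]
contact_force: [-0.2, 0.1, -0.8]
finger_gap: -0.4
```

```bash
python3 - <<'E'
from cell import sensors, snapshot
import cv2,numpy as np
a=snapshot("wrist")[150:430,180:480];b=snapshot("side")[200:320,240:440]
b=cv2.resize(b,(500,300));a=cv2.resize(a,(321,300))
cv2.imwrite("pics/w2.png",np.hstack([a,b])[:,:,::-1]); s=sensors.state();print(s["finger_gap"],s["tool_pos"])
E
```

```text
0.213118892390326 [531.76475371  -6.60571555  76.8738865 ]
```

View pics/w2.png

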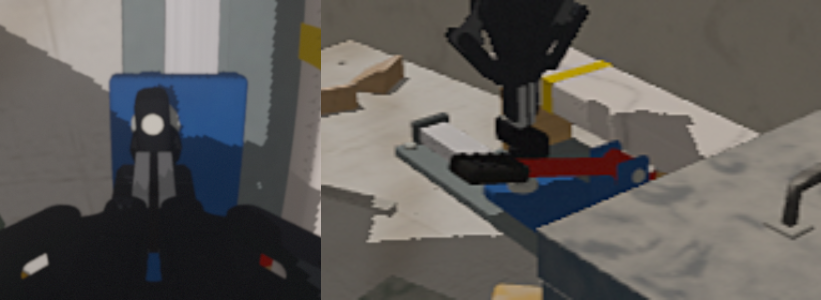

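```bash
python3 - <<'E'
from cell import snapshot
import cv2
a=snapshot("wrist")[210:360,270:390]
cv2.imwrite("pics/w3.png",cv2.resize(a,(480,600),interpolation=cv2.INTER_CUBIC)[:,:,::-1])
E
```

```text
(no output)
```

View pics/w3.png

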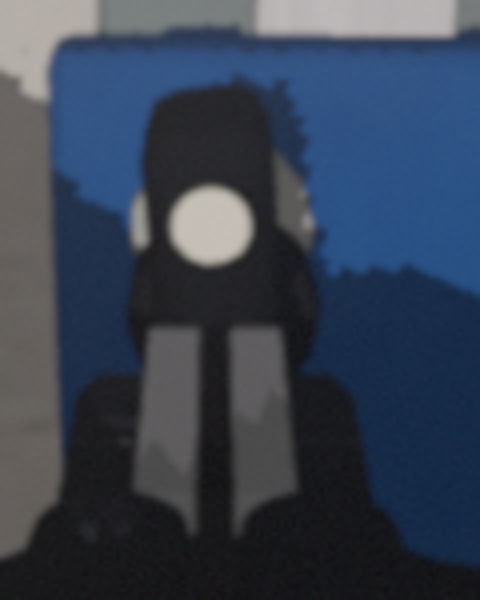

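```bash
python3 -m inch '0 0 0 0 0 -5;0 0 0 0 0 -7;0 0 0 0 0 -7;0 0 0 0 0 -7;0 0 0 0 0 -7'
python3 - <<'E'
from cell import sensors,snapshot
from h import *
import cv2
s=sensors.state();print(s["torque"],s["contact_force"],s["finger_gap"])
print(w2px("side",[531.8,-6.6,77]),w2px("wrist" if 0 else "side",[531.8,-6.6,98]))
a=snapshot("wrist")[190:370,250:400]
cv2.imwrite("pics/w4.png",cv2.resize(a,None,fx=3,fy=3,interpolation=cv2.INTER_CUBIC)[:,:,::-1])
E
```

```text
t: 4.68
tool_pos: [531.7, -6.6, 76.7]
orientation: [[-0.844, 0.537, -0.0], [0.537, 0.844, 0.0], [0.0, -0.0, -1.0]]
contact_force: [-1.0, -0.2, -0.6]
finger_gap: 0.2
[0.00320703 0.01851578 0.02273984] [-1.03696494 -0.19224421 -0.5915242 ] 0.17932008821909096
(np.float64(319.64064511336454), np.float64(259.35570171208883)) (np.float64(319.4759090138674), np.float64(250.21118973984596))
```

View pics/w4.png

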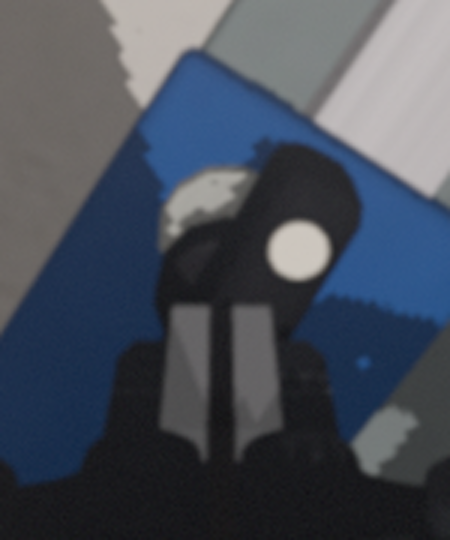

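```bash
python3 - <<'E'
from h import *
c=calibration("wrist");K=c["intrinsics"];M=np.linalg.inv(c["mount"])
for z in(0,-18.7,-40):
  for x in (0,11):
    q=M[:3,:3]@np.array([x,0,z])+M[:3,3];v=np.array([q[0],-q[1],-q[2]]);th=np.arctan2(np.hypot(v[0],v[1]),v[2]);a=v[:2]/np.hypot(*v[:2])*th*K[0,0]
    p=a+K[:2,2];print(x,z,p.round(0),((p-[250,190])*3).round(),((p-[270,210])*4).round())
E
```

```text
0 0 [326. 291.] [227. 303.] [223. 325.]
11 0 [326. 270.] [227. 240.] [223. 240.]
0 -18.7 [326. 308.] [228. 355.] [224. 393.]
11 -18.7 [326. 285.] [228. 286.] [224. 301.]
0 -40 [326. 332.] [229. 427.] [225. 490.]
11 -40 [326. 307.] [229. 352.] [226. 389.]
```

```bash
python3 - <<'E'
from h import *
P3=([531.8,-6.6,76.9],[[-.411,.912,0],[.912,.411,0],[0,0,-1]])
P4=([531.7,-6.6,76.7],[[-.844,.537,0],[.537,.844,0],[0,0,-1]])
for P,f,off,pts in((P3,4,(270,210),[("dot",211,225),("end",210,90),("eL",150,115),("eR",268,115),("blobL",130,290),("blobR",315,290)]),(P4,3,(250,190),[("dot",299,250),("end",305,147),("blob",160,270),("grey",205,165)])):
  for n,u,v in pts:
    print(n,[(z,fx(wr(off[0]+u/f,off[1]+v/f,z,P))) for z in(98,76,64,52,40)])
import json
P=json.load(open("w1.json"));print([(z,fx(wr(329,210,z,P))) for z in (98,76,52)])
for i in(1,):
  print("topdot",[(z,fx(px2w("top",215+343/4,140+388/4,z))) for z in(110,98,76,52)])
E
```

```text
dot [(98, array([-41.1,  19.5])), (76, array([-41.1,  11.5])), (64, array([-41.1,   7.2])), (52, array([-41.2,   2.9])), (40, array([-41.2,  -1.5]))]
end [(98, array([-41.2,  33.9])), (76, array([-41.3,  28.1])), (64, array([-41.3,  25. ])), (52, array([-41.3,  21.8])), (40, array([-41.3,  18.7]))]
eL [(98, array([-47.3,  31.3])), (76, array([-48.2,  25.1])), (64, array([-48.8,  21.8])), (52, array([-49.3,  18.4])), (40, array([-49.8,  15. ]))]
eR [(98, array([-35.4,  31.3])), (76, array([-34.5,  25.1])), (64, array([-34.1,  21.8])), (52, array([-33.6,  18.4])), (40, array([-33.1,  15.1]))]
blobL [(98, array([-49.6,  12.2])), (76, array([-50.9,   3.1])), (64, array([-51.6,  -1.8])), (52, array([-52.4,  -6.8])), (40, array([-53.1, -11.7]))]
blobR [(98, array([-30.2,  12.2])), (76, array([-28.5,   3.2])), (64, array([-27.6,  -1.8])), (52, array([-26.7,  -6.7])), (40, array([-25.8, -11.7]))]
dot [(98, array([-41.2,  19. ])), (76, array([-35.1,  12.9])), (64, array([-31.8,   9.5])), (52, array([-28.6,   6.2])), (40, array([-25.3,   2.8]))]
end [(98, array([-48.9,  31.6])), (76, array([-44.1,  27.4])), (64, array([-41.4,  25.1])), (52, array([-38.8,  22.8])), (40, array([-36.1,  20.6]))]
blob [(98, array([-55.7,   5.9])), (76, array([-51.8,  -2.3])), (64, array([-49.7,  -6.7])), (52, array([-47.7, -11.1])), (40, array([-45.6, -15.6]))]
grey [(98, array([-58.8,  22.1])), (76, array([-55.4,  16.4])), (64, array([-53.6,  13.4])), (52, array([-51.8,  10.3])), (40, array([-49.9,   7.2]))]
[(98, array([-40.9,  19.2])), (76, array([-40.6,  14.8])), (52, array([-40.3,  10.1]))]
topdot [(110, array([-43.8,  20.7])), (98, array([-41.6,  19.8])), (76, array([-37.6,  18.1])), (52, array([-33.2,  16.3]))]
```

```bash
python3 -m inch '0 0 1 0 0 0;0 0 2 0 0 0;0 0 2 0 0 0;0 0 0 0 0 0;0 0 0 0 0 0'
```

```text
t: 5.35
tool_pos: [532.1, -6.6, 75.2]
orientation: [[-0.84, 0.542, 0.004], [0.542, 0.84, -0.001], [-0.004, 0.001, -1.0]]
contact_force: [-10.8, 1.7, 36.6]
finger_gap: -0.2
```

```bash
python3 -m inch '0 0 -15 0 0 0;0 0 -15 0 0 8;0 0 0 0 0 8.5;0 0 0 0 0 8.5;0 0 0 0 0 8' 45 40
python3 -m inch '0 0 10 0 0 0;0 0 15 0 0 0;0 0 10 0 0 0;0 0 8 0 0 0;0 0 0 0 0 0'
```

```text
t: 5.98
tool_pos: [531.8, -6.6, 101.8]
orientation: [[-0.405, 0.914, -0.0], [0.914, 0.405, 0.0], [0.0, -0.0, -1.0]]
contact_force: [0.7, 0.2, -0.4]
finger_gap: 38.7
t: 6.6
tool_pos: [531.4, -6.5, 58.1]
orientation: [[-0.412, 0.911, -0.001], [0.911, 0.412, 0.0], [0.001, -0.001, -1.0]]
contact_force: [-0.5, 1.6, -0.1]
finger_gap: 38.3
```

```bash
python3 -m inch '0 0 0 0 0 0;0 0 0 0 0 0;0 0 0 0 0 0;0 0 0 0 0 0;0 0 0 0 0 0' 0 40
```

```text
t: 7.22
tool_pos: [532.7, -6.4, 59.3]
orientation: [[-0.412, 0.911, 0.002], [0.911, 0.412, 0.0], [-0.001, 0.002, -1.0]]
contact_force: [4.0, 2.9, 0.2]
finger_gap: 13.5
```

```bash
python3 -m inch '0 0.5 0 0 0 -5;0 0 0 0 0 -7;0 0 0 0 0 -7;0 0 0 0 0 -7;0 0 0 0 0 -7'
python3 -m inch '0 0 0 0 0 -8;0 0 0 0 0 -8;0 0 0 0 0 -8;0 0 0 0 0 -8;0 0 0 0 0 0'
python3 - <<'E'
from cell import sensors,snapshot
import cv2,json
s=sensors.state();print(s["torque"],s["contact_force"],s["finger_gap"],s["tool_pos"],s["joints"].round(2))
json.dump([s["tool_pos"].tolist(),s["orientation"].tolist()],open("w5.json","w"))
cv2.imwrite("pics/t5.png",snapshot("top")[:,:,::-1])
a=snapshot("wrist");cv2.imwrite("pics/w5.png",a[:,:,::-1])
E
```

```text
t: 7.85
tool_pos: [533.1, -6.4, 59.2]
orientation: [[-0.843, 0.537, 0.002], [0.537, 0.843, 0.0], [-0.002, 0.001, -1.0]]
contact_force: [4.3, 3.2, -2.2]
finger_gap: 13.0
t: 8.48
tool_pos: [533.2, -5.9, 59.2]
orientation: [[-1.0, 0.01, 0.002], [0.01, 1.0, 0.001], [-0.002, 0.001, -1.0]]
contact_force: [5.5, 4.6, -2.1]
finger_gap: 13.2
[ 0.73047124 -1.15883514  0.22536186] [ 5.47223376  4.56525481 -2.05080021] 13.214472275251037 [533.22301734  -5.94406176  59.15188638] [-0.17  0.32 -0.29  0.96  0.   -0.16]
```

View pics/w5.png

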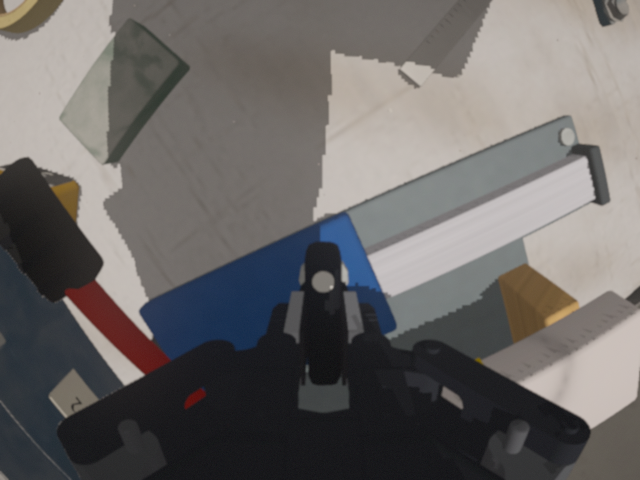

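```bash
python3 -m inch '1.4 3 0 0 0 0;2.8 6 0 0 0 0;4.1 9 0 0 0 0;5 11 0 0 0 0;5 11 0 0 0 0'
python3 -m inch '5 11 0 0 0 0;5 11 0 0 0 0;5 11 0 0 0 0;5 11 0 0 0 0;4.6 10 0 0 0 0'
python3 -m inch '4.1 9 0 0 0 0;3.2 7 0 0 0 0;1.8 4 0 0 0 0;0.9 2 0 0 0 0;0.6 1.3 0 0 0 0'
python3 - <<'E'
from cell import sensors,snapshot
from h import *
import cv2,numpy as np
s=sensors.state();print(s["torque"],s["contact_force"],s["finger_gap"],s["tool_pos"],fx(s["tool_pos"]))
a=snapshot("top")[150:280,215:375]
cv2.imwrite("pics/t6.png",cv2.resize(a,None,fx=4.6,fy=4.6,interpolation=cv2.INTER_CUBIC)[:,:,::-1])
E
```

```text
t: 9.2
tool_pos: [515.8, 33.1, 59.2]
orientation: [[-1.0, 0.013, 0.003], [0.013, 1.0, -0.002], [-0.003, -0.002, -1.0]]
contact_force: [6.8, -4.1, -4.0]
finger_gap: 13.1
t: 9.82
tool_pos: [491.5, 87.5, 59.2]
orientation: [[-1.0, 0.013, 0.002], [0.013, 1.0, -0.002], [-0.002, -0.002, -1.0]]
contact_force: [4.2, -3.7, -3.5]
finger_gap: 12.9
t: 10.45
tool_pos: [480.8, 111.3, 59.1]
orientation: [[-1.0, 0.013, 0.001], [0.013, 1.0, -0.001], [-0.001, -0.001, -1.0]]
contact_force: [4.4, -3.3, 1.2]
finger_gap: 12.8
[-0.54838161 -1.08796656  0.17223064] [ 4.42493868 -3.25512798  1.19985563] 12.837342725003483 [480.8282859  111.27271126  59.1331594 ] [-38.1 127.4]
```

View pics/t6.png

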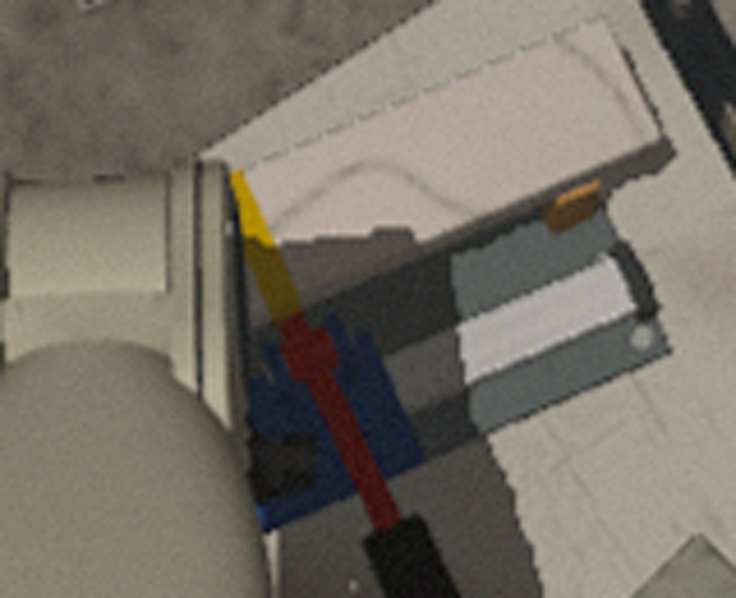

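```bash
python3 - <<'E'
from h import *
f=lambda n,u,v,z:print(n,fx(px2w("top",215+u/4.6,150+v/4.6,z)))
f("car-y edge bottom corner (lever-35)",425,458,40)
f("car edge",395,378,40)
f("padend",396,524,122);f("lev",385,500,118);f("lev",351,440,105)
f("marktop",237,172,105);f("mark mid",256,228,105);f("mark edge",288,300,90)
f("plateBR",670,350,10);f("sillR",665,135,105)
E
```

```text
car-y edge bottom corner (lever-35) [-64.5  13.5]
car edge [-20.6  10.5]
padend [-100.9   45.2]
lev [-87.7  45.1]
lev [-52.2  47.4]
marktop [92.9 44.4]
mark mid [63.1 47.2]
mark edge [27.1 46.5]
plateBR [ -59.7 -128.6]
sillR [  24.4 -155.7]
```

```bash
python3 -m inch '0 0 0 0 0 6;0 0 0 0 0 8;0 0 0 0 0 8;0 0 0 0 0 8;0 0 0 0 0 8'
python3 -m inch '0 0 0 0 0 8;0 0 0 0 0 8;0 0 0 0 0 8;0 0 0 0 0 6;0 0 0 0 0 2'
python3 - <<'E'
from cell import sensors
from h import *
s=sensors.state();print(s["torque"],s["contact_force"],fx(s["tool_pos"]),np.degrees(np.arctan2(*s["orientation"][1::-1,0])))
E
```

```text
t: 11.12
tool_pos: [480.6, 111.0, 59.2]
orientation: [[-0.777, 0.629, 0.001], [0.629, 0.777, -0.001], [-0.001, -0.0, -1.0]]
contact_force: [2.3, -2.6, 4.0]
finger_gap: 12.9
t: 11.75
tool_pos: [480.3, 110.8, 59.3]
orientation: [[-0.329, 0.944, 0.001], [0.944, 0.329, -0.002], [-0.002, 0.0, -1.0]]
contact_force: [2.0, -4.8, 5.8]
finger_gap: 12.8
[-1.10354205 -0.4149479   1.5803666 ] [ 2.03623919 -4.78105747  5.84896849] [-38.7 127.2] 109.23163493396144
```

```bash
python3 -m inch '0 0 0 0 0 -3;0 0 0 0 0 -2;0 0 0 0 0 0;0 0 -10 0 0 0;0 0 -35 0 0 0' 45 40
python3 -m inch '0 0 -35 0 0 0;0 0 -10 0 0 0;0 0 0 0 0 0;0 0 0 0 0 0;0 0 0 0 0 0' 0 60
python3 - <<'E'
from cell import sensors
from h import *
s=sensors.state();p=s["tool_pos"]
t=O-124*X+47.5*Y; d=np.r_[t-p[:2],0];print(t,s["orientation"].T@d,s["contact_force"],s["torque"])
E
```

```text
t: 12.38
tool_pos: [479.0, 111.5, 103.5]
orientation: [[-0.411, 0.912, -0.004], [0.912, 0.411, -0.0], [0.001, -0.003, -1.0]]
contact_force: [0.7, -0.4, 0.7]
finger_gap: 38.4
t: 13.0
tool_pos: [479.7, 111.5, 147.8]
orientation: [[-0.411, 0.912, -0.002], [0.912, 0.411, -0.0], [0.001, -0.002, -1.0]]
contact_force: [0.0, -0.4, -0.5]
finger_gap: -0.1
[435.008    3.2755] [-80.31468159 -85.23200625   0.09233371] [ 2.12465875e-04 -4.12928843e-01 -4.87342817e-01] [-0.00475557 -0.01600425 -0.03322952]
```

```bash
python3 -m inch '-12 -13 0 0 0 0;-20 -21 0 0 0 0;-22 -23 0 0 0 0;-18 -19 0 0 0 0;-8.3 -9.2 0 0 0 0'
python3 -m inch '0 0 10 0 0 0;0 0 10 0 0 0;0 0 5 0 0 0;0 0 0 0 0 0;0 0 0 0 0 0'
python3 - <<'E'
from cell import sensors,snapshot
from h import *
import cv2
s=sensors.state();print(s["contact_force"],fx(s["tool_pos"]))
a=snapshot("wrist")[:,:];b=snapshot("side")[200:320,240:400]
a=cv2.resize(a[100:400,120:520],(440,330));b=cv2.resize(b,(360,270));b=cv2.copyMakeBorder(b,0,60,0,0,0)
cv2.imwrite("pics/w7.png",np.hstack([a,b])[:,:,::-1])
E
```

```text
t: 13.62
tool_pos: [434.6, 1.9, 148.7]
orientation: [[-0.41, 0.912, -0.0], [0.912, 0.41, -0.0], [0.0, -0.0, -1.0]]
contact_force: [0.6, -0.0, -0.2]
finger_gap: 0.3
t: 14.25
tool_pos: [435.7, 3.6, 123.8]
orientation: [[-0.412, 0.911, 0.0], [0.911, 0.412, 0.0], [-0.0, 0.0, -1.0]]
contact_force: [-0.1, 0.8, 0.9]
finger_gap: -0.1
[-0.0559793   0.76608026  0.91952403] [-123.2   47.5]
```

View pics/w7.png

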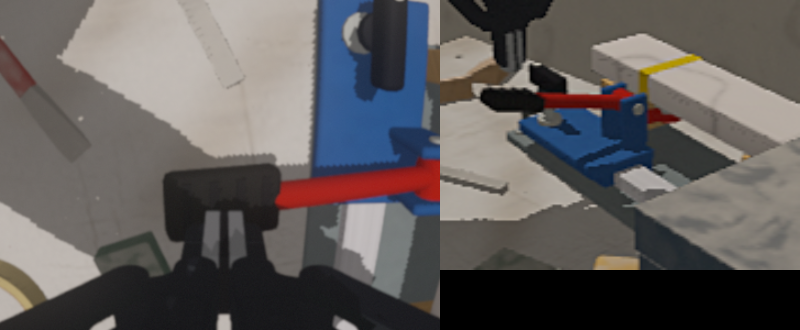

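```bash
python3 -m inch '0 0 10 0 0 0;0 0 8 0 0 0;0 0 6 0 0 0;0 -0.5 6 0 0 0;0 -0.5 6 0 0 0'
python3 -m inch '0 -0.8 7 0 0 0;0 -0.8 7 0 0 0;0 -0.8 7 0 0 0;0 -0.8 6 0 0 0;0 -0.8 5 0 0 0'
```

```text
t: 14.98
tool_pos: [434.6, 2.8, 87.7]
orientation: [[-0.411, 0.912, 0.0], [0.912, 0.411, -0.0], [-0.0, -0.0, -1.0]]
contact_force: [-2.1, -0.5, 8.0]
finger_gap: -0.2
t: 15.6
tool_pos: [431.9, 1.4, 56.1]
orientation: [[-0.411, 0.911, 0.002], [0.911, 0.411, 0.001], [-0.0, 0.002, -1.0]]
contact_force: [0.8, 2.0, 7.7]
finger_gap: -0.2
```

```bash
python3 -m inch '0 -0.8 4 0 0 0;0 -0.8 3 0 0 0;0 0 2 0 0 0;0 0 1 0 0 0;0 0 0 0 0 0'
```

```text
t: 16.23
tool_pos: [431.5, 0.8, 46.8]
orientation: [[-0.412, 0.911, 0.004], [0.911, 0.412, 0.001], [-0.001, 0.004, -1.0]]
contact_force: [3.3, 3.7, 11.0]
finger_gap: 0.3
```

```bash
python3 -m inch '0 0 1 0 0 0;0 0 1 0 0 0;0 0 1 0 0 0;0 0 0 0 0 0;0 0 0 0 0 0'
```

```text
t: 16.85
tool_pos: [431.9, 0.9, 45.4]
orientation: [[-0.412, 0.911, 0.006], [0.911, 0.412, 0.0], [-0.002, 0.006, -1.0]]
contact_force: [-4.8, 4.1, 35.1]
finger_gap: -0.1
```

```bash
python3 -m inch '0 0 -0.7 0 0 0;0 0 0 0 0 0;0 0 0 0 0 0;0 0 0 0 0 0;0 0 0 0 0 0'
python3 - <<'E'
from cell import sensors,snapshot
from h import *
import cv2
s=sensors.state();print(s["contact_force"],fx(s["tool_pos"]))
b=snapshot("side")[200:310,250:440];b=cv2.resize(b,None,fx=3,fy=3,interpolation=cv2.INTER_CUBIC)
cv2.imwrite("pics/s8.png",b[:,:,::-1])
E
```

```text
t: 17.48
tool_pos: [431.8, 0.9, 45.7]
orientation: [[-0.412, 0.911, 0.006], [0.911, 0.412, 0.0], [-0.002, 0.006, -1.0]]
contact_force: [-2.7, 4.1, 29.0]
finger_gap: -0.0
[-2.70965948  4.11974211 29.02474363] [-127.9   46.6]
```

View pics/s8.png

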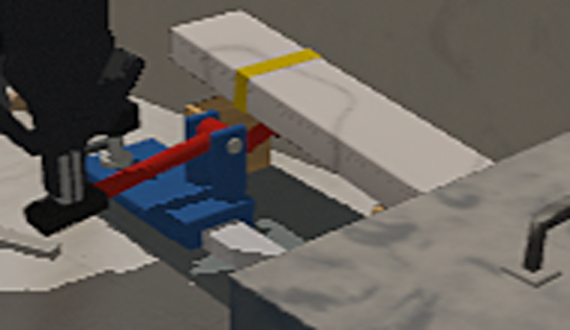

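The sill is tilted up at the marked end. The handle is fully down at its stop under a steady force, and the saddle arm is under the yellow band. I'm handing the job in.

```bash
python3 -c "
from cell import ctrl,sensors
print(ctrl.close_job()); print(sensors.state()['contact_force'])"
```

```text
the job is handed in; nothing more can be done
None
the job is handed in; nothing more can be done
```

I freed the clamp knob, slid the jack about 128 mm until its saddle was under the yellow mark, and locked it again. I then pressed the handle down to its stop and handed the job in at about 17.5 s, still holding it down. No verdict is reported.

**Last checks**
- **Knob:** I turned it anticlockwise about 65° (1.14 rad) to free it. On the way back it met its clockwise stop, with about 1.6 N m on the wrist, and a later picture shows the wing along the rail.
- **Saddle:** before locking, the overhead picture put the lever at 45–48 mm along the fixture and the mark at 44–49 mm. They agree to within a few millimetres; the tolerance is 12 mm at locking and 15 mm at the end.
- **Handle:** the force rose sharply at the stop, and I held it at about 29 N.
- **Sill:** the last picture shows it raised at its marked end. I judged the lift by eye and did not measure its height or the bearer forces. I saw no bystander moved, but made no separate check of them.

**What went wrong or disagreed**
- **First grasp:** it closed on top of the knob's wing instead of round it. A test push there gave about 37 N upward on the fingers.
- **Fingertip height:** the tips of the shut fingers were about 22 mm above where the reported TCP put them. I allowed for that in the second grasp, which closed on the wing at 13.5 mm, and when pressing the handle.

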